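# Clamp a thin-walled tube offcut with a slip-clutch thumbscrew

### The job

Stand the rectangular aluminium tube offcut upright in the small bench clamp, between the sliding jaw and the stop block, square to the jaw and centred on it, and let go. Then tighten the clamp by turning its black thumbscrew clockwise until its drag clutch first slips, and stop there: do not let the clutch run on. Let go, leaving the tube clamped, and leave the other things where they are.

Things in the scene. Friction and masses are not known exactly. Their poses are not given: they have to be found in the camera images.
- tube: rectangular aluminium tube offcut standing upright, open on top, 3 mm walls, 30 mm (its x) by 40 mm (its y) by 60 mm tall (z), 80 to 170 g. Origin: centre of its underside. In the clamp its 30 mm side goes between jaw and stop (its x axis along the clamp's x axis, either way round); grip it across the 40 mm side to load it.
- fixture: grey bench clamp, bolted down. Origin: centre of its underside, on the table; its x axis points from the thumbscrew to the stop. Deck x -100 to +90 mm, 100 mm wide (y), its top 20 mm above the table. A gearbox block 60 x 60 mm centred at x = -55 mm, y = 0 rises to 75 mm and carries the thumbscrew.
- jaw_face (a point): centre of the sliding jaw's working face, 35 mm above the table; at the start x = +10 mm, y = 0 in the clamp's frame. The jaw is 30 mm wide (y) and its top is 51 mm above the table. Turning the thumbscrew clockwise moves it along the clamp's +x, 6 mm per radian (up to 22 mm); turning back opens it. It stays where it is left.
- bed (a point): point on the deck's top at clamp x = +28 mm, y = 0: about where the tube stands. Beyond it the steel stop block (18 mm thick, 50 mm wide, 30 mm high) is bolted down; its face towards the jaw was set by hand somewhere between clamp x = 45 and 53 mm (not measured), so jaw, tube and stop have 5 to 13 mm of play in all.
- knob: black thumbscrew on the gearbox, vertical axis: a 38 mm disc with an upright grip bar 44 mm long (the knob's x), 12 mm thick (y), from 4 to 38 mm above this origin. Origin: on the axis, 88 mm above the table, z up. Grip the bar across its thickness, about 114 mm above the table. Clockwise from above (its yaw falls) tightens. It turns 1.4 to 3.4 rad in all: regrip as needed.
- screw (a point): point on the thumbscrew's axis, 114 mm above the table: the place to grip. The grip bar has a springy give (1.5 N m/rad). Drag is 0.09 N m while the jaw moves freely; once jaw, tube and stop are tight it climbs within about 0.4 rad and the clutch slips steadily at 0.24 N m: jaw and tube stand still. It slips only clockwise. A first slip is 0.2 to 0.8 rad (10 to 45 degrees) of slip, no more.
- pin_top (a point): top of the brass tell-tale pin, 7 mm in diameter, in the middle of the grip bar. At the start it stands 1 mm proud of the bar, 39 mm above the knob's origin. It rises 4 mm per radian of clutch slip and stays up when the knob is let go. A clutch stopped at its first slip shows the pin risen by 0.7 to 3.2 mm.
- pipe: round aluminium pipe offcut, 44 mm diameter, 60 mm tall, standing; a bystander. Origin: centre of its underside
- spray: spray can, 52 mm diameter, 150 mm tall, standing; a bystander. Origin: centre of its underside
- tape: roll of tape lying flat, 90 mm diameter, 25 mm high; a bystander. Origin: centre of its underside
- flap: flap disc lying flat, 100 mm diameter, 14 mm high; a bystander. Origin: centre of its underside
- brush: wooden-handled brush lying on the table; a bystander
- tin: steel tin, 60 mm diameter, 70 mm tall, standing; a bystander. Origin: centre of its underside
- spanner: steel spanner lying on the table; a bystander
Not all that is in view belongs to the job. What is shaped like the tube but red is not meant.

How it is judged:
By the outcome, as a careful person would: the job done as asked, in the order asked, and still so for the second after the job is handed in, with the robot touching nothing.
It also fails if it takes over 72 s, if anything falls off the work surface, if the arm or the gripper's body presses on something with over 40 N, if the wrist force passes 120 N, or if a joint passes its speed limit or range.

### The arm

A 7-joint arm with a two-finger parallel gripper is mounted at the origin on the work surface. World frame = base frame: x ahead of the robot, y to its left, z up, the work surface at z = 0. Lengths are in mm, angles in rad, forces in N, time in s.
With the tool pointing down it reaches from about 400 to 875 mm from the base axis. Payload 4.4 kg.
Tool frame: the origin (TCP) lies at the centre of the arm's flange, where the gripper is bolted on; the fingertips stand 173 mm ahead of it and the grasp point (between the pads) lies 155 mm ahead of it; z points along the fingers, y is the direction in which the jaws open and shut (so a half turn about z gives the same grasp; the last joint's range is limited). The gripper opens to 85 mm and grips with 20 to 120 N. Pads are 22 mm wide; open, the fingers measure 114 mm over their backs; the gripper's body (76 mm by 85 mm) begins 54 mm behind the grasp point. The pads swing forward as they close: fully open they stand 13 mm farther back than shut.
Start: joints at [-1.198, 0.628, 0.038, 1.517, -0.027, 0.996, -0.02], TCP at [276.139, 588.441, 404.713] pointing down, gripper open.
Joint ranges: [-3.06, 3.06], [-0.37, 2.12], [-1.25, 1.32], [0.18, 2.47], [-1.1, 4.24], [0.23, 1.98], [-2.94, 2.94]. Speed limits (rad/s): [2.57, 2.57, 3.14, 3.14, 3.14, 3.14, 3.14].

### API

Orientations are given as [roll, pitch, yaw] about the fixed x, y, z axes, in that order (R = Rz(yaw) Ry(pitch) Rx(roll)).
In Python, from cell import * gives the robot as it stands. The module is installed in compiled form; this text tells all that it offers.
- The arm moves only by the shell command python3 -m jog 'ROWS'. ROWS is JSON, one flat list of numbers, 5 for each row, row after row: the shift along the tool's x, y, z in mm, then the turn about the tool's z in degrees, then the finger opening in mm, from 0 to 85.4. A call has 1 to 20 rows; each row is the pose to reach, as a shift and turn from the pose commanded when the call began, along the tool's axes at that moment; what a row does not reach only later rows make up. A row lasts 1/12 s, in which the tool goes at most 41.7 mm and 7.16 degrees, less where a joint would pass 70% of its speed; a pose out of reach is approached as far as the arm can. A call with a gripper value outside its range is refused whole. The fingers move at their own pace and stop on an object; the grip force is fixed at half the most. Time passes only in rows, so rows that repeat a pose let the fingers close. It gives the time, the measured TCP pose, the force and the opening at its end, in the units of the state.
- read_state(): the state, without advancing time (a new reading comes with each control period).
- get_image(name): name is "scene" or "top" or "wrist"; returns (picture, depth): 400x640x3 uint8, blue, green, red; 400x640 float32, mm along the optical axis (not along the pixel's ray), 0 where there is no reading.
- camera_params(name): a dict with "K" (3x3 intrinsics, pixels), "dist_coeffs" ([k1, k2, p1, p2, k3] as OpenCV has them; the pictures are not rectified), "T" (4x4, takes a point from camera to world coordinates). Camera axes: x right, y up, looking along -z (the intrinsics and any distortion apply to the point x, -y, -z); pixel columns grow to the right and rows downward; lengths in mm; the calibration is good to about 2 mm. A picture is of the moment at which its call begins: read the wrist's pose just before it. camera_params takes no time and is no camera call; for the wrist camera it gives the pose at the moment of the call.
- finish_job(): hands the job in, once; it reports no verdict.
The state is a dict: "clock": time; "qpos": joint angles; "qd": joint speeds; "tau": joint torques, N m; "eef_pos": TCP position; "tool_rot": TCP orientation; "force": force on the tool from outside, world axes, zero at the start; "torque": the same for the moment, N m; "width": finger opening in mm.
Only numpy, scipy, OpenCV 4.12 (cv2) and the standard library are available. Lean on these libraries where they do the work, as an engineer would, in place of code of your own. Each camera call takes 0.05 s, during which the arm holds its last target.

## Working session

There is one attempt and no reset: what is moved stays moved. The work goes in short steps, Python scripts to look and compute and a shell command to move; the robot and the scene stay as the last step left them, time stands still between calls to the robot, and variables do not carry over. Pictures are saved under pics/ and viewed, and the job is handed in when it is done.

```bash
mkdir -p pics
cat > h.py <<'E'
from cell import *
import cv2, numpy as np
def grab(n):
    P=camera_params(n); im,d=get_image(n); return P,im,d
def pix2world(P,d,u,v,z=None):
    K=np.array(P["K"]);D=np.array(P["dist_coeffs"]);T=np.array(P["T"])
    x,y=cv2.undistortPoints(np.array([[[u,v]]],float),K,D)[0,0]
    r=np.array([x,-y,-1.0])
    if z is None:
        return (T@np.r_[r*d,1])[:3]
    rw=T[:3,:3]@r; o=T[:3,3]; return o+rw*(z-o[2])/rw[2]
def w2pix(P,p):
    T=np.linalg.inv(np.array(P["T"])); c=T@np.r_[p,1]
    q,_=cv2.projectPoints(np.array([[c[0],-c[1],-c[2]]]),np.zeros(3),np.zeros(3),np.array(P["K"]),np.array(P["dist_coeffs"]))
    return q[0,0]
E
python3 - <<'E'
from h import *
s=read_state(); print(s)
for n in("scene","top","wrist"):
    P,im,d=grab(n); cv2.imwrite(f"pics/a_{n}.png",im); np.save(f"a_{n}.npy",d); np.save(f"a_{n}_im.npy",im)
    import pickle; pickle.dump(P,open(f"a_{n}.pkl","wb")); print(n,np.round(P["T"],2).tolist(),np.round(P["K"],1).tolist())
E
```

```text
{'clock': 0.0, 'qpos': array([-1.19779226,  0.62935215,  0.03840246,  1.51837419, -0.02701946,
        0.99629487, -0.01999343]), 'qd': array([-0.00013632,  0.00032153,  0.00171712, -0.00072799,  0.00260859,
        0.00143909, -0.00157208]), 'tau': array([ 1.57870199e-03, -5.63413775e+01,  1.22705586e+00, -1.93446940e+01,
        1.12259659e-02,  1.06850197e-02, -1.89546154e-05]), 'eef_pos': array([275.98083191, 588.17357709, 403.7821619 ]), 'tool_rot': array([-3.13968043e+00, -1.38325024e-05,  2.70281636e+00]), 'force': array([-0.5110863 , -0.2435844 , -0.07528231]), 'torque': array([ 0.02866781, -0.03102525, -0.03425223]), 'width': 85.43601072654599}
scene [[-0.09, -0.66, 0.75, 1349.77], [1.0, -0.06, 0.07, 1.55], [0.0, 0.75, 0.66, 782.58], [0.0, 0.0, 0.0, 1.0]] [[432.5, 0.0, 324.2], [0.0, 432.5, 199.6], [0.0, 0.0, 1.0]]
top [[-0.02, 0.98, -0.19, 367.87], [-1.0, -0.02, -0.01, -51.86], [-0.01, 0.19, 0.98, 1016.39], [0.0, 0.0, 0.0, 1.0]] [[386.4, 0.0, 320.4], [0.0, 386.4, 196.9], [0.0, 0.0, 1.0]]
wrist [[0.43, -0.86, -0.3, 200.94], [0.91, 0.4, 0.14, 624.17], [-0.0, -0.33, 0.94, 374.18], [0.0, 0.0, 0.0, 1.0]] [[343.8, 0.0, 320.2], [0.0, 343.8, 201.9], [0.0, 0.0, 1.0]]
```

View pics/a_scene.png

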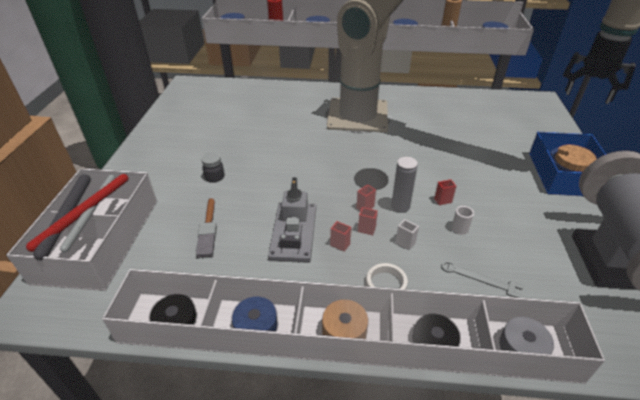

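View pics/a_top.png

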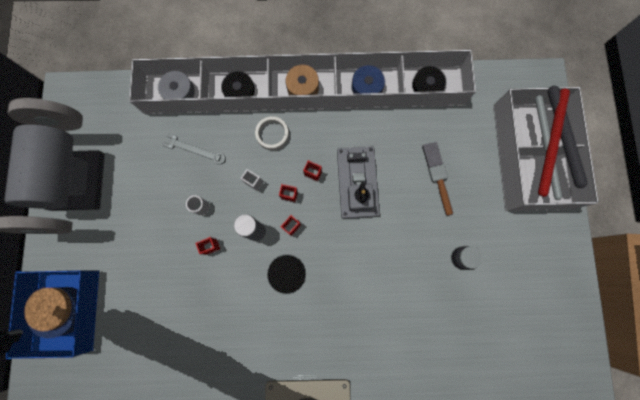

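View pics/a_wrist.png

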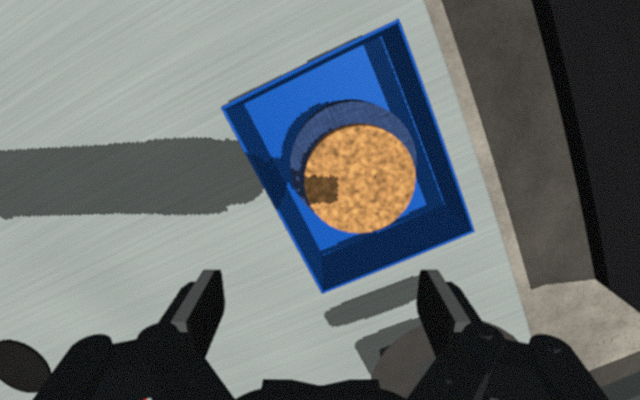

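Scene and top both show the clamp (top ≈ (358,183)). Candidates for the tube in the top view are a silver rectangle (250,178), a round pipe (195,204), and red tubes at (313,171), (288,193), (291,225) and (207,246). Only the silver one at (250,178) is both uncoloured and rectangular. I'll confirm it in a crop.

Run:
```python
from h import *
im=np.load("a_top_im.npy")
cv2.imwrite("pics/c1.png",cv2.resize(im[150:260,180:340],None,fx=5,fy=5,interpolation=cv2.INTER_CUBIC))
cv2.imwrite("pics/c2.png",cv2.resize(im[140:225,325:395],None,fx=7,fy=7,interpolation=cv2.INTER_CUBIC))
```

```text
(no output)
```

View pics/c1.png

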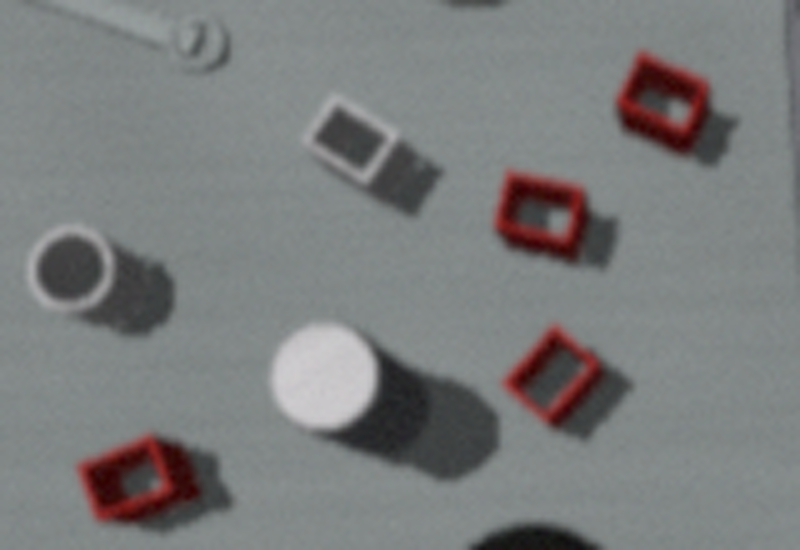

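View pics/c2.png

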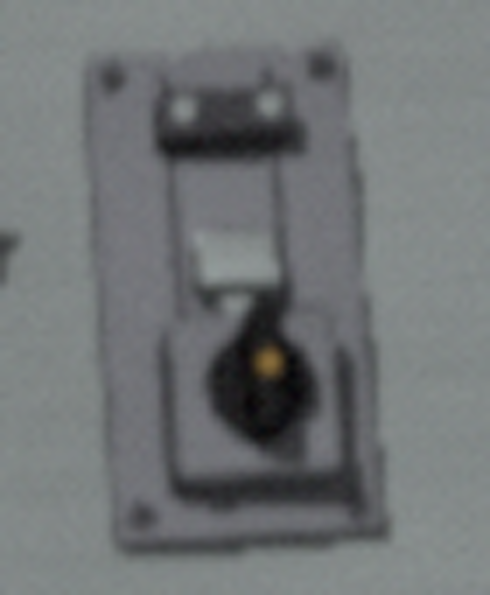

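The crop confirms it: the silver rectangular open tube (crop corners ~(337,93),(400,135),(368,187),(303,142)) is the only bare aluminium one; the round one is the pipe. The clamp's deck and knob (brass pin at (268,362) in crop 2) are clear too.

Run:
```python
from h import *
import pickle
P=pickle.load(open("a_top.pkl","rb"));d=np.load("a_top.npy")
def c(pts,s,x0,y0,z):
    return np.array([pix2world(P,None,(u+.5)/s-.5+x0,(v+.5)/s-.5+y0,z) for u,v in pts])
t=c([(337,93),(400,135),(368,187),(303,142)],5,180,150,60)
print("tube",t.round(1).tolist(),t.mean(0).round(1));
for i in range(4):
    e=t[(i+1)%4]-t[i]; print(np.linalg.norm(e).round(1),np.degrees(np.arctan2(e[1],e[0])).round(1))
f=c([(85,55),(340,40),(388,530),(115,548)],7,325,140,20)
print("fix",f.round(1).tolist())
for i in range(4):
    e=f[(i+1)%4]-f[i]; print(np.linalg.norm(e).round(1),np.degrees(np.arctan2(e[1],e[0])).round(1))
print("pin",c([(268,362)],7,325,140,127).round(1))
print("depth tube",d[170:188,243:258].min(), "clamp",d[185:200,355:370].min(), d[300,400])
s=read_state();print(s["tool_rot"])
```

```text
tube [[628.4, 143.1, 60.0], [605.4, 110.6, 60.0], [578.6, 126.7, 60.0], [603.0, 160.2, 60.0]] [603.8 135.1  60. ]
39.8 -125.2
31.2 149.0
41.4 54.0
30.6 -33.9
fix [[690.7, -89.8, 20.0], [694.2, -187.9, 20.0], [504.1, -196.6, 20.0], [499.8, -95.2, 20.0]]
98.1 -88.0
190.3 -177.4
101.5 92.4
191.0 1.6
pin [[ 547.2 -143.8  127. ]]
depth tube 0.0 clamp 0.0 978.0456
[-3.14012227e+00 -7.44144789e-06  2.70273811e+00]
```

```bash
cat >> h.py <<'E'
def rel(x,y,z,yaw_deg):
    "shift/turn from present tool pose to target TCP pose (vertical tool)"
    s=read_state(); ya=s["tool_rot"][2]; c,n=np.cos(ya),np.sin(ya)
    d=np.array([x,y,z])-s["eef_pos"]
    t=-(yaw_deg-np.degrees(ya)); t=(t+180)%360-180
    print("rel x y z turn:",np.round([c*d[0]+n*d[1], n*d[0]-c*d[1], -d[2], t],1), "clock",round(s["clock"],2),"q7",round(s["qpos"][6],2))
E
python3 -c "
from h import *
rel(603.8,135.1,330,146)"
```

```text
rel x y z turn: [-489.2 -270.9   74.     8.9] clock 0.15 q7 -0.02
```

```bash
python3 -m jog '[-489,-271,34,9,85,-489,-271,34,9,85,-489,-271,34,9,85,-489,-271,34,9,85,-489,-271,34,9,85,-489,-271,34,9,85,-489,-271,34,9,85,-489,-271,34,9,85,-489,-271,34,9,85,-489,-271,34,9,85,-489,-271,34,9,85,-489,-271,34,9,85,-489,-271,34,9,85,-489,-271,34,9,85,-489,-271,34,9,85,-489,-271,34,9,85,-489,-271,34,9,85]'
python3 - <<'E'
from h import *
import pickle
P,im,d=grab("wrist"); print(read_state()["eef_pos"],read_state()["tool_rot"],read_state()["qpos"])
pickle.dump((P,im,d),open("b.pkl","wb")); cv2.imwrite("pics/b.png",im)
E
```

```text
clock: 1.57
eef_pos: [603.1, 136.4, 370.3]
tool_rot: [3.141, -0.002, 2.547]
force: [0.0, 1.3, 0.2]
width: 84.9
[602.90068443 137.05891408 370.50127716] [ 3.14124787e+00 -1.58772547e-03  2.54803291e+00] [-0.31098225  0.61993448  0.06894602  1.64833423 -0.05397689  0.87595702
  0.7570118 ]
```

View pics/b.png

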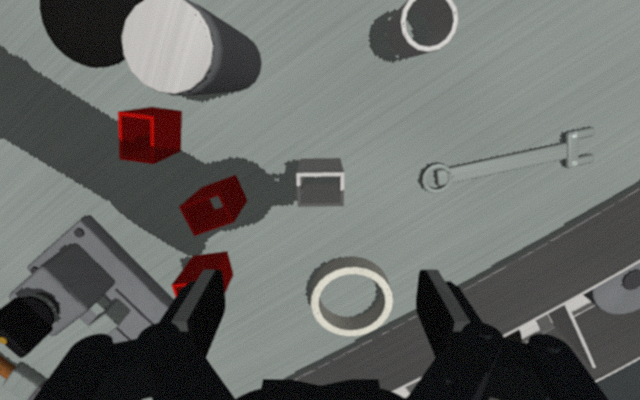

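The wrist view shows the tube at (320,183), its rim roughly (297,172)–(344,172) and bottom edge (345,205), aligned with the image. I'll enlarge it to measure.

Run:
```python
from h import *
import pickle
P,im,d=pickle.load(open("b.pkl","rb"))
cv2.imwrite("pics/b2.png",cv2.resize(im[145:220,275:365],None,fx=8,fy=8,interpolation=cv2.INTER_CUBIC))
```

```text
(no output)
```

View pics/b2.png

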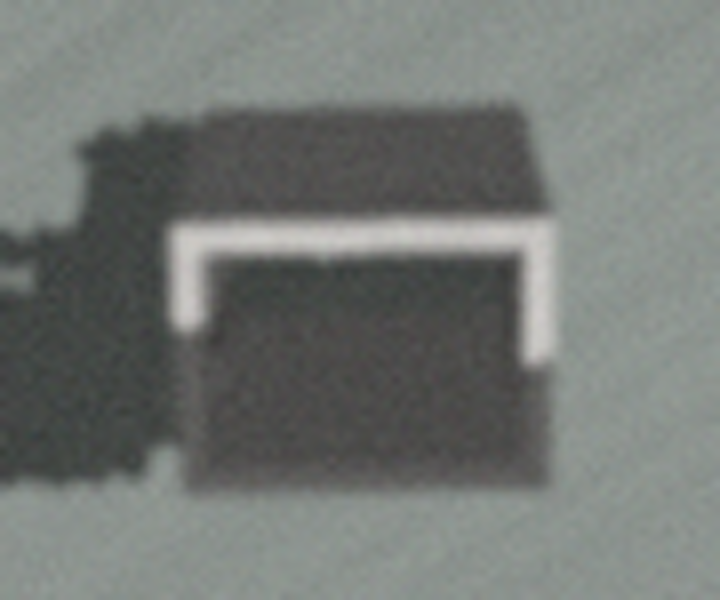

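Run:
```python
from h import *
import pickle
P,im,d=pickle.load(open("b.pkl","rb"))
t=np.array([pix2world(P,None,(u+.5)/8-.5+275,(v+.5)/8-.5+145,60) for u,v in [(170,217),(557,215),(550,488),(183,490)]])
print(t.round(1),t.mean(0))
for i in range(4):
    e=t[(i+1)%4]-t[i]; print(np.linalg.norm(e).round(1),np.degrees(np.arctan2(e[1],e[0])).round(1))
e=t[1]-t[0]; print("back edge mid",(t[0]+t[1])/2)
rel(605,135,200,146)
```

```text
[[581.  127.6  60. ]
 [603.5 161.3  60. ]
 [628.7 144.2  60. ]
 [606.5 111.2  60. ]] [604.92974581 136.08558865  60.        ]
40.6 56.2
30.4 -34.3
39.8 -123.8
30.4 147.2
back edge mid [592.25434087 144.47842079  60.        ]
rel x y z turn: [ -2.9  -0.5 170.5  -0. ] clock 1.62 q7 0.76
```

```bash
python3 -m jog '[0,0,41,0,85,-1,0,82,0,85,-1,0,100,0,85,-1,0,100,0,85]'; python3 -c "
from h import *
rel(604.7,135.8,200,146.2)"
```

```text
clock: 1.95
eef_pos: [601.6, 136.4, 266.3]
tool_rot: [-3.135, -0.007, 2.549]
force: [0.0, 0.1, 0.7]
width: 84.7
rel x y z turn: [-2.9  1.2 66.3 -0.2] clock 1.95 q7 0.77
```

```bash
python3 -m jog '[-1,0,35,0,85,-2,0,70,0,85,-2,0,70,0,85,-2,0,70,0,85,-2,0,70,0,85]'; python3 -c "
from h import *
rel(604.7,135.8,200,146.2)"
```

```text
clock: 2.37
eef_pos: [607.0, 134.6, 203.1]
tool_rot: [3.139, 0.002, 2.547]
force: [0.1, 0.5, 0.8]
width: 85.1
rel x y z turn: [ 2.6 -0.3  3.1 -0.3] clock 2.37 q7 0.77
```

```bash
python3 -m jog '[1,0,2,0,85,1,0,2,0,60,1,0,2,0,30,1,0,2,0,30,1,0,2,0,30,1,0,2,0,30,1,0,2,0,30,1,0,2,0,30,1,0,2,0,30,1,0,2,0,30]'; python3 -c "
from h import *
P,im,d=grab('wrist');cv2.imwrite('pics/d.png',im)
rel(604.7,135.8,200,146.2)"
```

```text
clock: 3.2
eef_pos: [605.7, 134.3, 199.6]
tool_rot: [3.141, 0.001, 2.546]
force: [-0.9, -0.4, 5.0]
width: 39.4
rel x y z turn: [ 1.7  0.7 -0.4 -0.4] clock 3.25 q7 0.77
```

View pics/d.png

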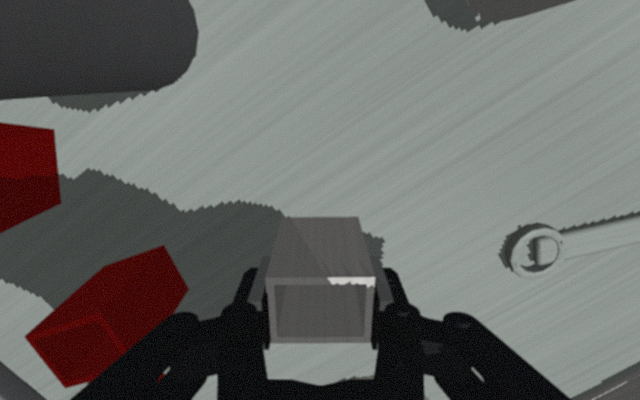

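Run:
```python
from h import *
P=camera_params("wrist"); s=read_state()
t=np.array([pix2world(P,None,u,v,60) for u,v in [(268,278),(375,278),(372,342),(273,342)]])
print(t.round(1),t.mean(0), s["eef_pos"])
rel(665,-140,380,182.1)
```

```text
[[582.6 127.8  60. ]
 [604.8 160.4  60. ]
 [629.6 144.2  60. ]
 [607.3 111.4  60. ]] [606.08615465 135.93623351  60.        ] [605.70284604 134.21912508 199.64396558]
rel x y z turn: [-203.  -193.6 -180.4  -36.3] clock 3.25 q7 0.77
```

```bash
python3 -m jog '[0,0,-40,0,30,0,0,-80,0,30,0,0,-120,0,30,-20,-20,-160,0,30,-203,-194,-180,-36,30,-203,-194,-180,-36,30,-203,-194,-180,-36,30,-203,-194,-180,-36,30,-203,-194,-180,-36,30,-203,-194,-180,-36,30,-203,-194,-180,-36,30,-203,-194,-180,-36,30,-203,-194,-180,-36,30,-203,-194,-180,-36,30,-203,-194,-180,-36,30,-203,-194,-180,-36,30,-203,-194,-180,-36,30,-203,-194,-180,-36,30,-203,-194,-180,-36,30,-203,-194,-180,-36,30]'
python3 - <<'E'
from h import *
import pickle
P,im,d=grab('wrist');cv2.imwrite('pics/e.png',im)
pickle.dump((P,im,d),open("e.pkl","wb"))
s=read_state();print(s["eef_pos"],np.degrees(s["tool_rot"]))
cv2.imwrite("pics/e2.png",cv2.resize(im[60:300,200:440],None,fx=3,fy=2.5,interpolation=cv2.INTER_CUBIC))
E
```

```text
clock: 4.92
eef_pos: [664.5, -140.0, 378.7]
tool_rot: [-3.142, -0.0, -3.109]
force: [0.5, -0.4, -0.6]
width: 39.4
[ 664.44833457 -140.12465653  378.71169478] [-1.79999429e+02 -1.07465574e-03 -1.78131403e+02]
```

View pics/e.png

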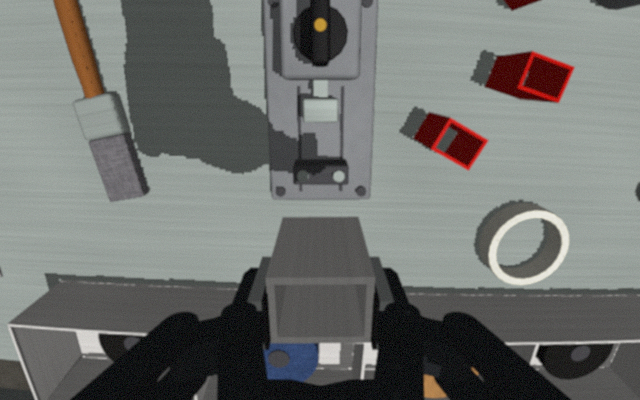

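The wrist view shows the clamp clearly: pin (320,25), jaw (320,108), stop (322,172). Enlarging for measurement.

Run:
```python
from h import *
import pickle
P,im,d=pickle.load(open("e.pkl","rb"))
cv2.imwrite("pics/e3.png",cv2.resize(im[80:205,250:390],None,fx=4.8,fy=4.8,interpolation=cv2.INTER_CUBIC))
cv2.imwrite("pics/e4.png",cv2.resize(im[0:90,255:390],None,fx=5.6,fy=5.6,interpolation=cv2.INTER_CUBIC))
```

```text
(no output)
```

View pics/e3.png

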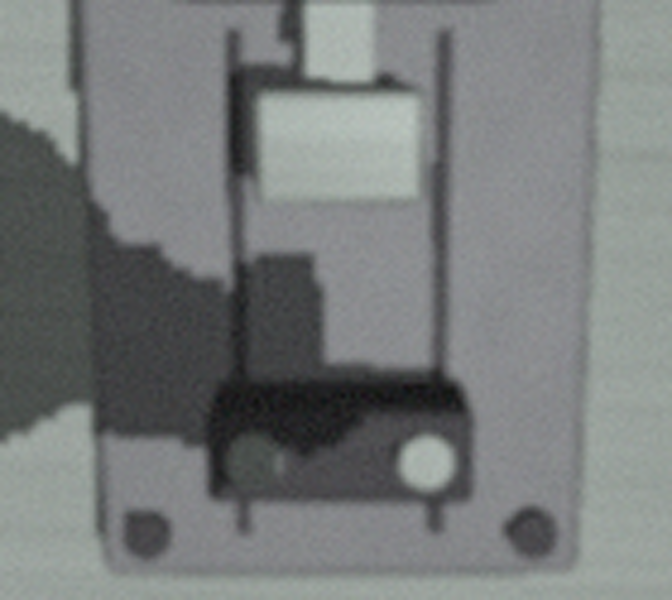

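View pics/e4.png

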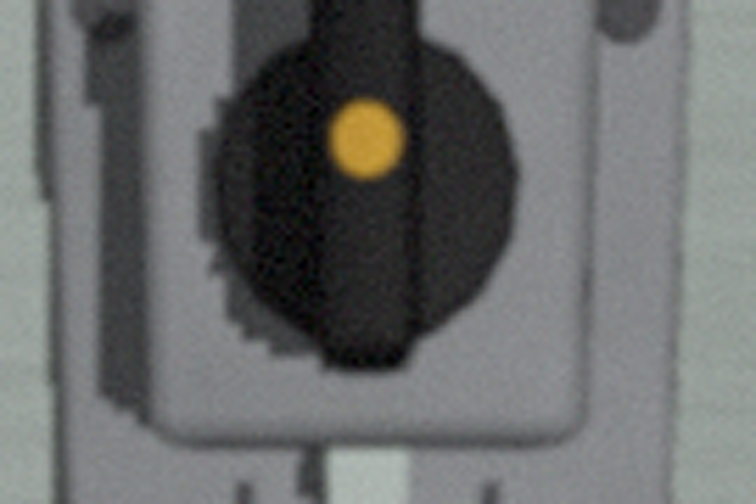

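Run:
```python
from h import *
import pickle
P,im,d=pickle.load(open("e.pkl","rb"))
def q(u,v,z,s=4.8,x0=250,y0=80): return pix2world(P,None,(u+.5)/s-.5+x0,(v+.5)/s-.5+y0,z)
L={"jawface L,R":[(262,200,51),(415,200,51)],"jaw back":[(257,90,51),(420,90,51)],
"stopface bot":[(220,380,20),(460,380,20)],"stop top front":[(211,412,50),(468,412,50)],"stop top back":[(211,496,50),(470,496,50)],
"deck end":[(103,572,20),(577,572,20)],"deck L":[(82,100,20),(103,540,20)],"deckR":[(598,100,20),(578,540,20)],"slots":[(234,60,20),(241,360,20),(445,60,20),(438,360,20)]}
for k,v in L.items():
    print(k,[q(*p).round(1)[:2].tolist() for p in v])
s=5.6
print("pin",q(367,138,127,5.6,255,0).round(1))
print("bar edges",[q(u,v,126,5.6,255,0).round(1)[:2].tolist() for u,v in[(312,20),(322,350),(420,20),(413,350)]])
print("gearbox",[q(u,v,75,5.6,255,0).round(1)[:2].tolist() for u,v in[(152,300),(150,440),(590,300),(590,440)]])
```

```text
jawface L,R [[612.5, -155.6], [611.6, -128.4]]
jaw back [[593.7, -156.8], [592.7, -128.4]]
stopface bot [[651.8, -164.8], [650.3, -116.2]]
stop top front [[651.5, -164.3], [650.0, -116.8]]
stop top back [[667.7, -164.2], [666.1, -115.5]]
deck end [[693.7, -189.0], [690.4, -89.3]]
deck L [[597.7, -191.9], [686.6, -188.9]]
deckR [[594.5, -92.6], [683.4, -89.6]]
slots [[589.5, -162.7], [647.6, -160.6], [588.2, -122.4], [646.3, -120.9]]
pin [ 547.8 -144.   127. ]
bar edges [[536.4, -150.0], [569.0, -148.2], [536.1, -138.8], [568.7, -138.3]]
gearbox [[560.6, -172.1], [578.3, -172.4], [558.7, -114.1], [576.4, -113.0]]
```

```bash
python3 -c "
from h import *
rel(632,-141.4,262,181.93)"
```

```text
rel x y z turn: [ 3.250e+01 -2.000e-01  1.167e+02 -1.000e-01] clock 4.97 q7 1.69
```

```bash
python3 -m jog '[32,0,30,0,30,32,0,60,0,30,32,0,90,0,30,32,0,116,0,30,32,0,116,0,30,32,0,116,0,30,32,0,116,0,30]'
python3 - <<'E'
from h import *
import pickle
P,im,d=grab('wrist');cv2.imwrite('pics/f.png',im)
pickle.dump((P,im,d),open("f.pkl","wb"))
s=read_state();print(s["eef_pos"],np.degrees(s["tool_rot"]))
cv2.imwrite("pics/f2.png",cv2.resize(im[80:360,220:420],None,fx=4,fy=2.1,interpolation=cv2.INTER_CUBIC))
E
```

```text
clock: 5.55
eef_pos: [633.4, -141.4, 264.2]
tool_rot: [-3.141, 0.002, -3.109]
force: [1.0, -0.6, -0.6]
width: 39.6
[ 633.58292365 -141.45029166  264.76088006] [-179.95883859    0.21011959 -178.14750928]
```

View pics/f.png

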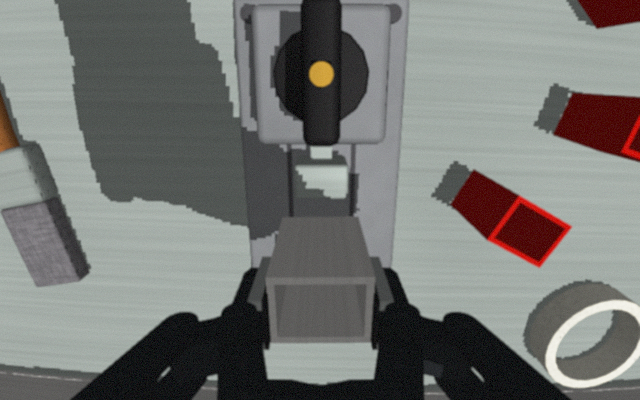

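View pics/f2.png

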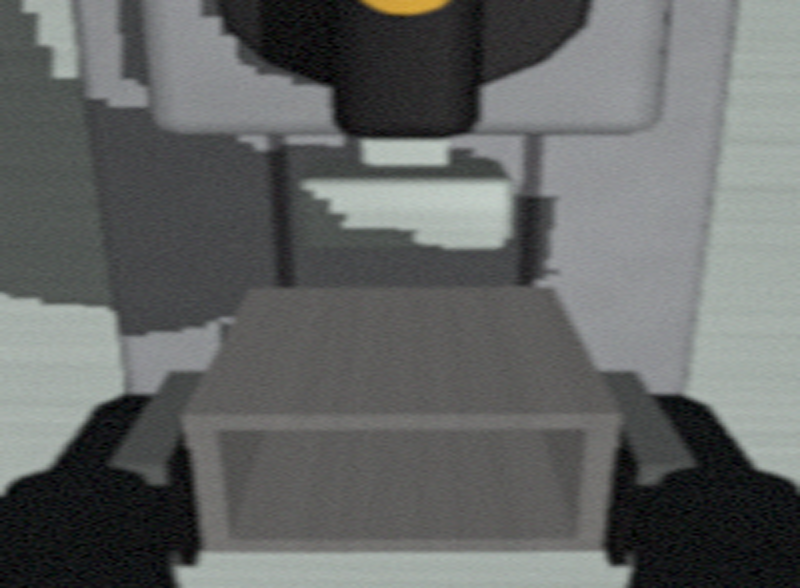

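Run:
```python
from h import *
import pickle
P,im,d=pickle.load(open("f.pkl","rb"))
cv2.imwrite("pics/f3.png",cv2.resize(im[155:235,265:375],None,fx=7,fy=7,interpolation=cv2.INTER_CUBIC))
def q(u,v,z): return pix2world(P,None,(u+.5)/4-.5+220,(v+.5)/2.1-.5+80,z).round(1)[:2].tolist()
print("tube bot",q(247,288,65),q(553,288,65)); print("rim",q(187,415,125),q(620,415,125),q(200,550,125),q(608,550,125))
print("jaw R",q(512,180,51),q(510,248,51)); print("gearbox",q(150,100,75),q(664,100,75)); print("pin",pix2world(P,None,321,74,127))
print("slots",q(283,200,20),q(533,200,20),"deck",q(105,180,20),q(712,180,20))
```

```text
tube bot [618.6, -162.6] [617.3, -122.1]
rim [618.5, -161.7] [617.2, -122.0] [648.1, -161.1] [646.8, -120.6]
jaw R [592.9, -127.9] [611.5, -127.1]
gearbox [570.8, -172.5] [568.9, -113.6]
pin [ 547.98597357 -143.94180755  127.        ]
slots [607.5, -161.6] [606.2, -121.5] deck [602.1, -190.1] [599.0, -93.2]
```

View pics/f3.png

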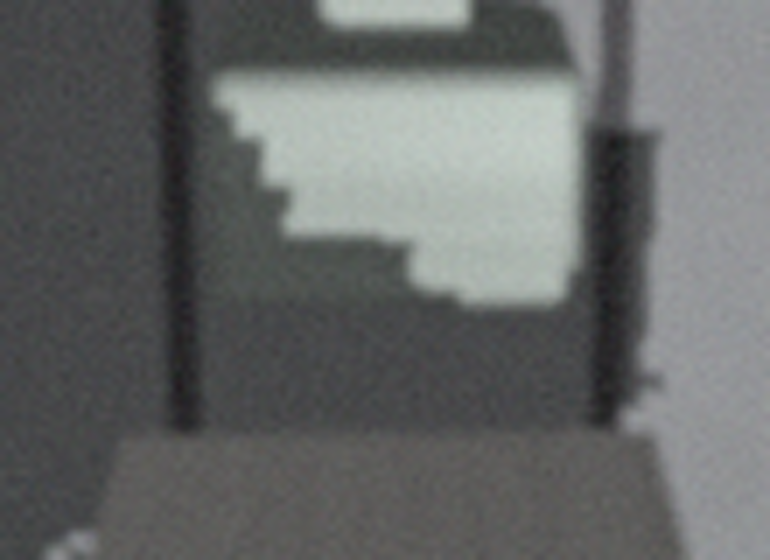

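```bash
python3 -m jog '[1,0.6,0,0,30,1,0.6,0,0,30,1,0.6,0,0,30]'; python3 -c "
from h import *
rel(631.7,-140.9,222,181.93)"
```

```text
clock: 5.85
eef_pos: [631.8, -140.7, 264.0]
tool_rot: [-3.141, 0.002, -3.109]
force: [0.1, -0.4, -0.6]
width: 39.2
rel x y z turn: [ 0.1 -0.2 42.  -0.1] clock 5.85 q7 1.68
```

```bash
python3 -m jog '[0,0,12,0,30,0,0,24,0,30,0,0,34,0,30,0,0,38,0,30,0,0,40,0,30,0,0,40,0,30,0,0,40,0,30]'; python3 -c "
from h import *
rel(631.7,-140.9,220,181.93); P,im,d=grab('wrist');cv2.imwrite('pics/g.png',im)"
```

```text
clock: 6.43
eef_pos: [631.6, -140.7, 222.6]
tool_rot: [3.142, 0.0, -3.109]
force: [-0.6, -0.2, -1.4]
width: 39.2
rel x y z turn: [-0.1 -0.2  2.6 -0.1] clock 6.43 q7 1.67
```

View pics/g.png

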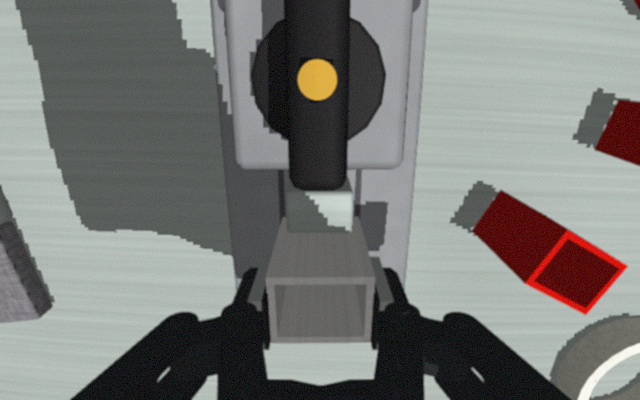

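The tube is down between jaw (edge at row ~232) and stop, not touching yet; I'll lower the last 2–3 mm.

```bash
python3 -m jog '[0,0,1,0,30,0,0,2,0,30,0,0,2.5,0,30,0,0,2.5,0,30]'
```

```text
clock: 6.82
eef_pos: [631.4, -140.7, 220.3]
tool_rot: [3.142, 0.0, -3.109]
force: [-0.5, 0.9, -0.6]
width: 39.5
```

```bash
python3 -m jog '[0,0,1,0,30,0,0,1,0,30,0,0,1,0,30]'
```

```text
clock: 7.07
eef_pos: [631.5, -140.7, 219.7]
tool_rot: [-3.141, 0.0, -3.109]
force: [-1.5, 0.2, 2.7]
width: 39.1
```

```bash
python3 -m jog '[0,0,0,0,50,0,0,0,0,60,0,0,0,0,60,0,0,0,0,60,0,0,0,0,60,0,0,-30,0,60,0,0,-70,0,60,0,0,-110,0,60,30,0,-150,0,60,30,0,-160,0,60,30,0,-160,0,60,30,0,-160,0,60,30,0,-160,0,60]'
python3 - <<'E'
from h import *
import pickle
P,im,d=grab('wrist');cv2.imwrite('pics/i.png',im)
pickle.dump((P,im,d),open("i.pkl","wb"))
s=read_state();print(s["eef_pos"],np.degrees(s["tool_rot"]))
E
```

```text
clock: 8.15
eef_pos: [601.4, -141.6, 378.3]
tool_rot: [3.141, -0.001, -3.109]
force: [0.2, -0.4, -1.3]
width: 59.7
[ 601.37119194 -141.51619924  377.73752874] [ 1.79961122e+02 -1.20603663e-01 -1.78126548e+02]
```

View pics/i.png

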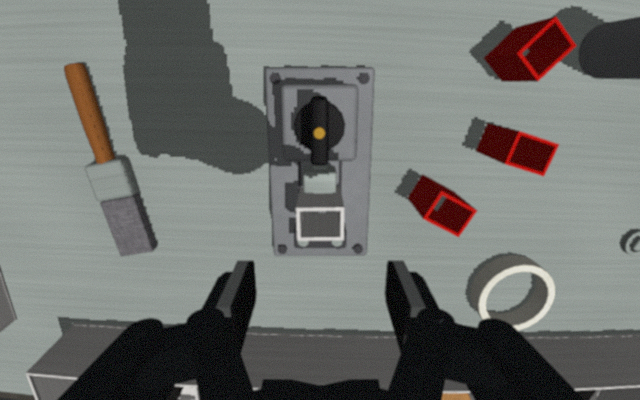

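Run:
```python
from h import *
import pickle
P,im,d=pickle.load(open("i.pkl","rb"))
cv2.imwrite("pics/i2.png",cv2.resize(im[85:265,255:385],None,fx=6,fy=3.3,interpolation=cv2.INTER_CUBIC))
```

```text
(no output)
```

View pics/i2.png

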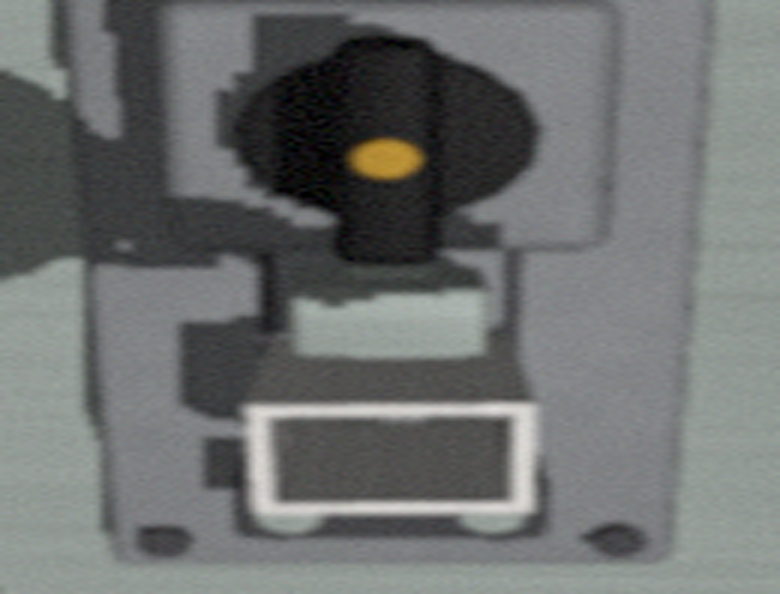

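Run:
```python
from h import *
import pickle
P,im,d=pickle.load(open("i.pkl","rb"))
def q(u,v,z): return pix2world(P,None,(u+.5)/6-.5+255,(v+.5)/3.3-.5+85,z).round(1)[:2]
T=np.array([q(245,404,80),q(539,404,80),q(533,516,80),q(252,516,80)])
print(T.tolist(),T.mean(0)); e=T[1]-T[0];print(np.degrees(np.arctan2(e[1],e[0])),np.degrees(np.arctan2(*(T[2]-T[3])[::-1])))
c,s=np.cos(np.radians(1.93)),np.sin(np.radians(1.93)); o=np.array([602.1,-142.2]); dd=T.mean(0)-o; print("clamp frame",c*dd[0]+s*dd[1],-s*dd[0]+c*dd[1])
print("jaw",q(290,358,51),q(488,358,51),"deck end",q(118,562,20),q(668,562,20),"pin",q(386,160,127))
print("bar",[q(*p,126).tolist() for p in[(343,50),(338,255),(430,50),(441,255)]])
v=d[130:136,316:323]; print(v)
s_=read_state();rel(547.4,-144,269,181.93)
```

```text
[[616.3, -161.8], [615.0, -121.0], [646.1, -120.2], [647.4, -160.5]] [ 631.2   -140.875]
91.82498338954933 91.84761026599453
clamp frame 29.128116113107822 0.34420444696407204
jaw [ 613.2 -157. ] [ 612.2 -127. ] deck end [ 693.5 -188. ] [690.3 -89.8] pin [ 548.4 -144.1]
bar [[527.9, -149.2], [567.5, -148.8], [527.7, -140.2], [567.2, -137.5]]
[[218.53091 218.03438 217.76714 217.72699 217.73322 218.06757 216.58693]
 [217.99721 217.1812  217.93808 217.36623 217.77081 218.02551 218.43713]
 [217.58139 219.07423 218.79654 219.01855 216.70306 217.80737 218.01274]
 [218.91367 218.59993 219.45459 218.09607 219.24571 218.47568 218.37263]
 [218.37987 218.4214  218.69339 217.75038 219.42413 218.93802 218.3812 ]
 [218.76677 218.60043 218.88048 218.59952 218.49812 218.91801 219.01355]]
rel x y z turn: [ 5.400e+01 -7.000e-01  1.087e+02 -1.000e-01] clock 8.2 q7 1.7
```

Tube rim measured at clamp (29.1, 0.3) mm and yaw 91.8° vs 91.9°: square and centred, standing. Bar runs at ~2°, pin at (319,132). Now to the knob.

```bash
python3 -m jog '[27,0,0,0,60,54,0,0,0,60,54,0,40,0,60,54,0,70,0,60,54,0,70,0,60,54,0,70,0,60,54,0,70,0,60]'; python3 -c "
from h import *
rel(547.7,-144,269,182.1);print(read_state()['torque'],read_state()['force'])
P,im,d=grab('wrist');cv2.imwrite('pics/j.png',im)"
```

```text
clock: 8.78
eef_pos: [548.3, -143.4, 309.4]
tool_rot: [3.141, 0.0, -3.109]
force: [0.6, 0.8, -0.4]
width: 59.7
rel x y z turn: [ 0.6 -0.6 40.4 -0.2] clock 8.78 q7 1.7
[-0.03169509 -0.02632406 -0.01522103] [ 0.59364957  0.82007128 -0.40082348]
```

View pics/j.png

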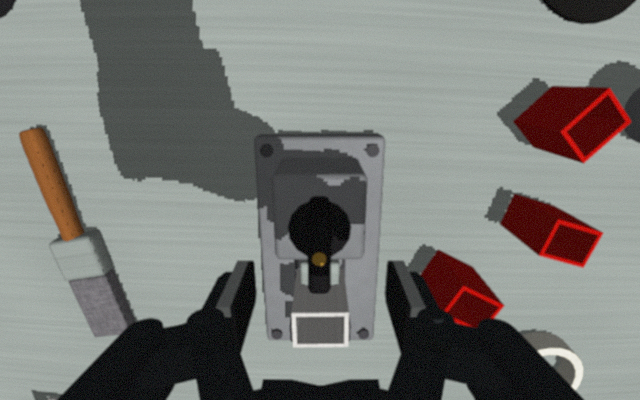

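Pin at (319,259), midway between the fingers (235–405). Descend and grip the bar.

```bash
python3 -m jog '[0.5,-0.5,20,0,50,0.5,-0.5,35,0,40,0.5,-0.5,39.5,0,40,0.5,-0.5,39.5,0,40,0.5,-0.5,39.5,0,40]'; python3 -c "
from h import *
rel(547.7,-144,269,182.1);print(read_state()['torque'],read_state()['force'])"
```

```text
clock: 9.25
eef_pos: [547.7, -144.0, 270.8]
tool_rot: [-3.141, 0.002, -3.109]
force: [-0.5, -0.4, 0.2]
width: 39.9
rel x y z turn: [-0.   0.   1.8 -0.2] clock 9.25 q7 1.69
[ 0.01949916 -0.03905631  0.0088028 ] [-0.47386991 -0.44657182  0.18143769]
```

```bash
python3 -m jog '[0,0,1,0,20,0,0,1,0,5,0,0,1,0,5,0,0,1,0,5,0,0,1,0,5,0,0,1,0,5,0,0,1,0,5,0,0,1,0,5]'; python3 -c "
from h import *
rel(547.7,-144,269,182.1);print(read_state()['torque'],read_state()['force'])"
```

```text
clock: 9.92
eef_pos: [547.4, -144.0, 269.6]
tool_rot: [-3.141, 0.002, -3.109]
force: [-0.6, 0.9, 5.3]
width: 11.1
rel x y z turn: [-0.3  0.   0.6 -0.2] clock 9.92 q7 1.69
[0.02559044 0.10674472 0.005149  ] [-0.56830181  0.91305159  5.32532105]
```

```bash
python3 -m jog '[0,0,0,5,5,0,0,0,10,5,0,0,0,15,5,0,0,0,20,5,0,0,0,25,5,0,0,0,30,5,0,0,0,30,5,0,0,0,30,5]'; python3 -c "
from h import *
s=read_state();print(s['torque'],s['force'],s['width'],s['qpos'][6]);rel(547.7,-144,269,182.1)
P,im,d=grab('wrist');cv2.imwrite('pics/k.png',im);print(read_state()['torque'])"
```

```text
clock: 10.58
eef_pos: [547.3, -144.3, 269.6]
tool_rot: [-3.141, 0.002, 2.65]
force: [-1.2, -1.0, 5.4]
width: 11.0
[-0.14713277  0.20374427  0.0457902 ] [-1.19464873 -1.04000063  5.38356324] 11.043121923338553 1.3268809597746953
rel x y z turn: [ -0.2   0.5   0.6 -30.2] clock 10.58 q7 1.33
[-0.1527441   0.16106875  0.05563329]
```

View pics/k.png

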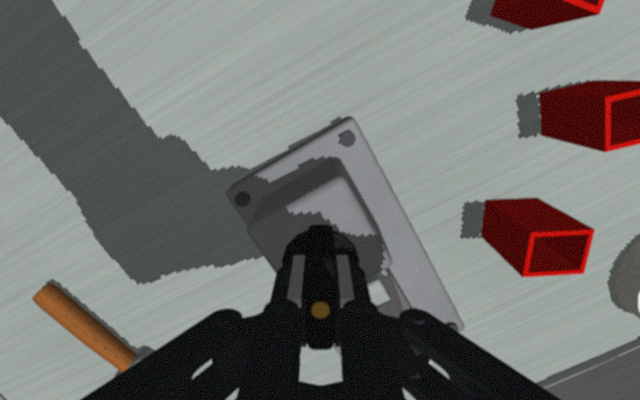

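```bash
cat >> h.py <<'E'
def chk(n):
    P,im,d=grab('wrist'); s=read_state()
    c=im[270:340,290:350].astype(int); m=((c[...,2]-c[...,0])>40)
    v,u=np.nonzero(m); 
    print("tz %.3f"%s['torque'][2],"yaw %.1f"%np.degrees(s['tool_rot'][2]),"z %.1f"%s['eef_pos'][2],"F",s['force'].round(1),"pin col %.2f row %.2f n %d"%(u.mean()+290,v.mean()+270,m.sum()),"clock %.2f"%s['clock'],"w %.1f"%s['width'])
    cv2.imwrite(f"pics/{n}.png",im); return im
E
python3 -c "
from h import *
chk('k1')"
python3 -m jog '[0,0,0,5,5,0,0,0,10,5,0,0,0,15,5,0,0,0,20,5,0,0,0,25,5,0,0,0,30,5,0,0,0,35,5,0,0,0,40,5,0,0,0,45,5]'; python3 -c "
from h import *
chk('k2')"
```

```text
tz 0.055 yaw 151.9 z 269.7 F [-0.4  0.2  6.4] pin col 320.17 row 309.70 n 229 clock 10.68 w 11.3
clock: 11.43
eef_pos: [546.9, -144.8, 269.7]
tool_rot: [3.141, 0.001, 1.861]
force: [-2.0, -1.5, 6.7]
width: 11.1
tz 0.153 yaw 106.4 z 269.6 F [-1.9 -2.   8.7] pin col 319.96 row 309.75 n 230 clock 11.48 w 10.8
```

```bash
python3 -c "
from h import *
chk('k3')"
python3 -m jog '[0,0,0,3,5,0,0,0,6,5]'; python3 -c "
from h import *
chk('k4')"
python3 -m jog '[0,0,0,3,5,0,0,0,6,5]'; python3 -c "
from h import *
chk('k5')"
```

```text
tz 0.152 yaw 106.7 z 269.6 F [-1.7 -1.7  7.6] pin col 320.07 row 309.74 n 223 clock 11.53 w 11.1
clock: 11.7
eef_pos: [546.8, -144.9, 269.6]
tool_rot: [3.141, 0.001, 1.758]
force: [-1.8, -2.3, 7.0]
width: 11.2
tz 0.163 yaw 100.6 z 269.6 F [-2.3 -0.9  7.7] pin col 319.90 row 309.68 n 225 clock 11.75 w 11.3
clock: 11.92
eef_pos: [546.8, -144.9, 269.6]
tool_rot: [3.141, 0.001, 1.654]
force: [-2.1, -1.6, 6.9]
width: 11.0
tz 0.241 yaw 94.6 z 269.6 F [-2.7 -0.9  8.5] pin col 319.84 row 310.35 n 228 clock 11.97 w 11.0
```

```bash
python3 -c "
from h import *
P,im,d=grab('top');cv2.imwrite('pics/t5.png',cv2.resize(im[140:225,325:395],None,fx=7,fy=7,interpolation=cv2.INTER_CUBIC))"
```

```text
(no output)
```

View pics/t5.png

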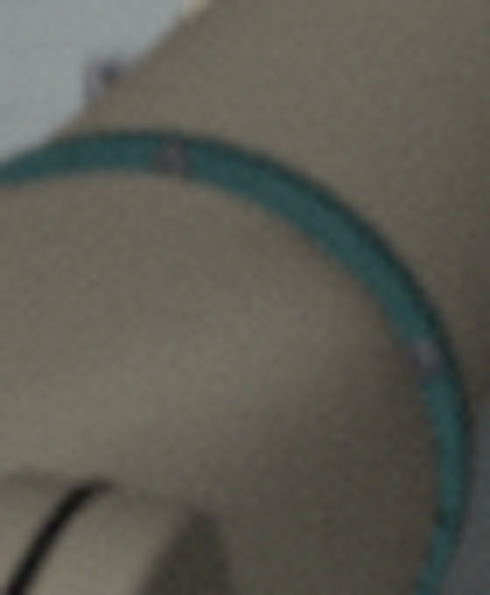

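View pics/k5.png

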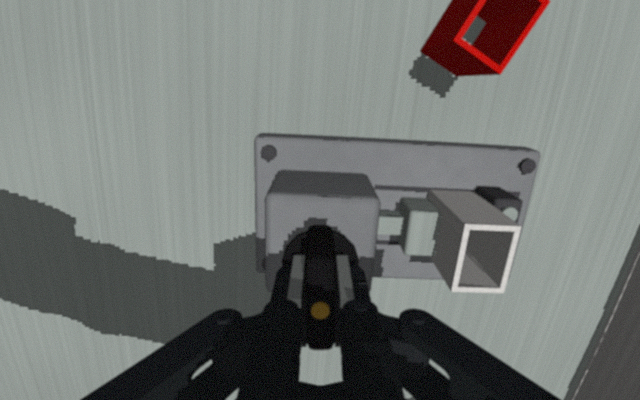

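```bash
python3 -c "
from h import *
chk('k5b')
P=camera_params('wrist')
for z in (127,128,129): print(w2pix(P,[547.1,-144.2,z]))
im=cv2.imread('pics/k5.png');cv2.imwrite('pics/k5z.png',cv2.resize(im[170:300,370:550],None,fx=4,fy=4,interpolation=cv2.INTER_CUBIC))"
```

```text
tz 0.198 yaw 94.9 z 269.6 F [-2.1 -1.1  7.6] pin col 319.86 row 310.30 n 229 clock 12.07 w 10.8
[317.81189045 308.89266115]
[317.79777632 310.47556754]
[317.78347285 312.08017523]
```

View pics/k5z.png

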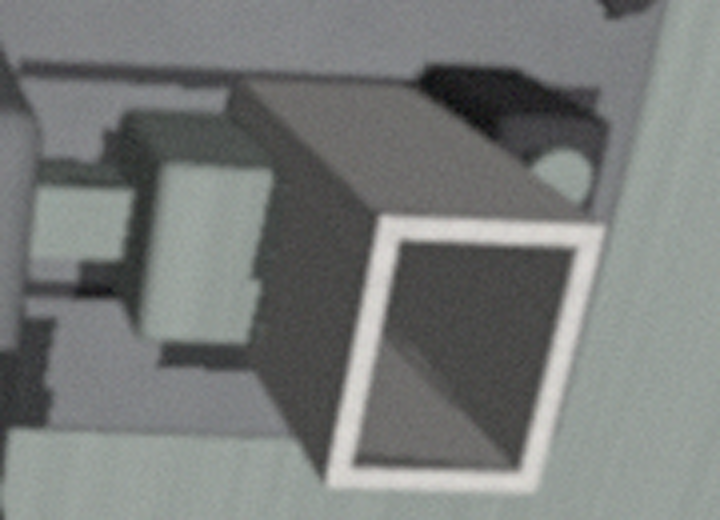

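The jaw is against the tube and tube against the stop; the pin's row (310.3 vs 309.7) suggests slip is just beginning (1.6 px per mm). Continuing in small steps.

```bash
python3 -m jog '[0,0,0,3,5,0,0,0,6,5]'; python3 -c "
from h import *
chk('k6')"
python3 -m jog '[0,0,0,2,5,0,0,0,4,5]'; python3 -c "
from h import *
chk('k7');chk('k8')"
```

```text
clock: 12.23
eef_pos: [546.7, -144.9, 269.6]
tool_rot: [3.141, 0.001, 1.549]
force: [-2.1, -1.9, 8.0]
width: 10.7
tz 0.226 yaw 88.6 z 269.6 F [-2.  -1.7  8.4] pin col 319.99 row 310.61 n 239 clock 12.28 w 10.8
clock: 12.45
eef_pos: [546.7, -144.9, 269.6]
tool_rot: [3.141, 0.001, 1.48]
force: [-2.8, -1.3, 7.1]
width: 10.8
tz 0.235 yaw 84.7 z 269.6 F [-2.3 -1.3  7.5] pin col 319.89 row 311.01 n 243 clock 12.50 w 11.1
tz 0.289 yaw 84.8 z 269.6 F [-2.5 -1.4  7.6] pin col 319.99 row 311.02 n 242 clock 12.55 w 11.1
```

```bash
python3 -m jog '[0,0,0,3,5,0,0,0,6,5,0,0,0,8,5]'; python3 -c "
from h import *
chk('k9');im=chk('k10');cv2.imwrite('pics/k10z.png',np.vstack([cv2.resize(i[285:335,285:355],None,fx=6,fy=6,interpolation=cv2.INTER_CUBIC)for i in(cv2.imread('pics/k3.png'),im)])[:600])"
```

```text
clock: 12.8
eef_pos: [546.6, -144.9, 269.6]
tool_rot: [3.142, 0.001, 1.339]
force: [-1.9, -1.8, 8.2]
width: 11.4
tz 0.234 yaw 76.7 z 269.6 F [-2.7 -0.7  8.5] pin col 319.87 row 311.70 n 257 clock 12.85 w 11.0
tz 0.318 yaw 76.8 z 269.6 F [-3.2 -2.   8.5] pin col 319.91 row 311.61 n 251 clock 12.90 w 10.8
```

View pics/k10z.png

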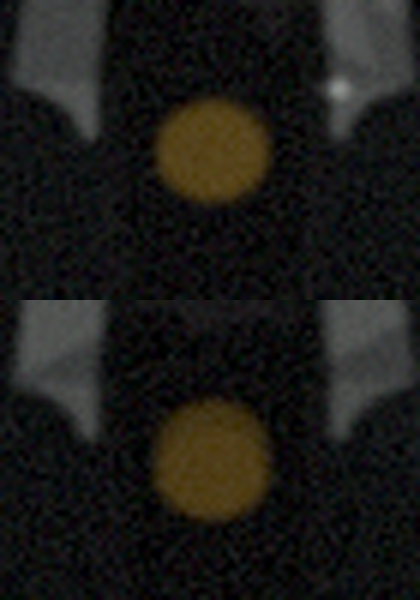

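Run:
```python
from h import *
for n in "k2 k3 k4 k5 k5b k6 k7 k8 k9 k10".split():
    im=cv2.imread(f'pics/{n}.png').astype(int)
    p=(im[...,2]-im[...,0])[295:330,316:325].mean(1)
    h=p.max()/2; i=np.nonzero(p>h)[0]; a,b=i[0],i[-1]
    print(n,"top %.2f bot %.2f"%(295+a-(p[a]-h)/(p[a]-p[a-1]), 295+b+(p[b]-h)/(p[b]-p[b+1])))
```

```text
k2 top 301.60 bot 317.83
k3 top 301.62 bot 317.81
k4 top 301.57 bot 317.88
k5 top 301.68 bot 318.54
k5b top 301.65 bot 318.61
k6 top 301.76 bot 319.29
k7 top 301.82 bot 319.82
k8 top 301.66 bot 319.76
k9 top 301.70 bot 320.84
k10 top 301.81 bot 320.79
```

The pin's top edge moved 3.0 px, ≈1.9 mm rise ≈0.47 rad of slip, and torque is flat at ~0.24 N m: stop here and let go.

```bash
python3 -m jog '[0,0,0,0,45,0,0,0,0,45,0,0,0,0,45,0,0,0,0,45,0,0,-20,0,45,0,0,-60,0,45,0,0,-100,0,45,0,0,-100,0,45,0,0,-100,0,45,0,0,-100,0,45]'
python3 - <<'E'
from h import *
import pickle
P,im,d=grab('wrist');cv2.imwrite('pics/l.png',im);pickle.dump((P,im,d),open("l.pkl","wb"))
s=read_state();print(s["eef_pos"],np.degrees(s["tool_rot"]),s["torque"],s["width"])
E
```

```text
clock: 13.73
eef_pos: [546.8, -143.5, 368.4]
tool_rot: [-3.141, -0.001, 1.342]
force: [-0.4, -0.5, -0.5]
width: 45.0
[ 546.54626689 -143.43406449  367.63931238] [-1.79868126e+02 -2.89630979e-02  7.68782903e+01] [ 0.00825753 -0.01000514  0.00203201] 45.38126133163737
```

View pics/l.png

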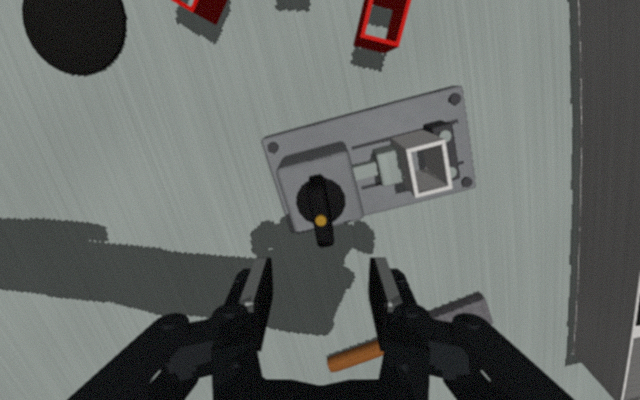

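Clear of the knob: pin at (320,221), tube rim corners near (406,147),(443,139),(452,188),(416,198), jaw against it. Measuring the tube and the pin once more.

Run:
```python
from h import *
import pickle
P,im,d=pickle.load(open("l.pkl","rb"))
cv2.imwrite("pics/l2.png",cv2.resize(im[85:255,260:480],None,fx=3.5,fy=3.5,interpolation=cv2.INTER_CUBIC))
K=np.array(P["K"]);
hs=[pix2world(P,d[v,u],u,v)[2] for v in range(219,224) for u in range(318,323) if d[v,u]>0]; print("pin z",np.mean(hs),len(hs))
hs=[pix2world(P,d[v,u],u,v)[2] for v in range(230,238) for u in range(320,326) if d[v,u]>0]; print("bar z",np.mean(hs),len(hs))
Pi,_,di=pickle.load(open("i.pkl","rb"))
hs=[pix2world(Pi,di[v,u],u,v)[2] for v in range(131,136) for u in range(317,322)]; print("before pin z",np.mean(hs))
hs=[pix2world(Pi,di[v,u],u,v)[2] for v in range(145,155) for u in range(316,323)]; print("before bar z",np.mean(hs))
```

```text
pin z 129.99452104857113 25
bar z 127.01053748819736 48
before pin z 127.95552888327063
before bar z 133.39109045150565
```

View pics/l2.png

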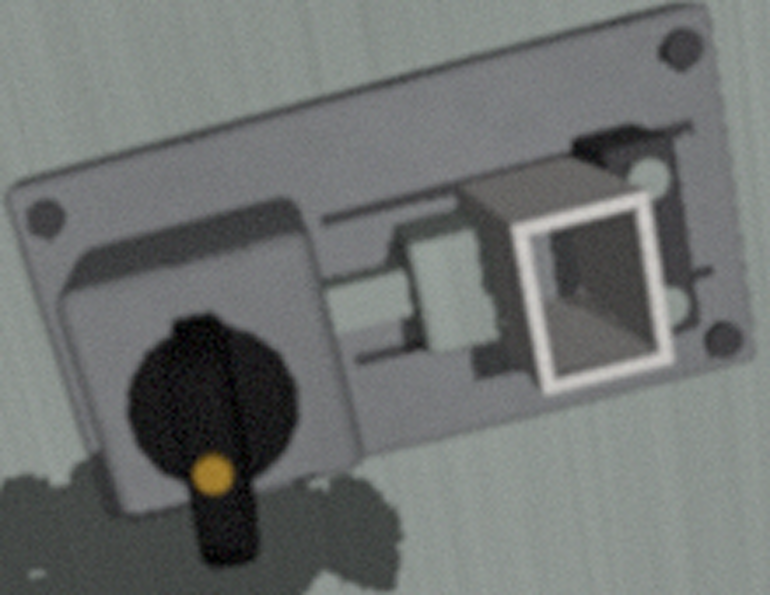

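Run:
```python
from h import *
import pickle
P,im,d=pickle.load(open("l.pkl","rb"))
def q(u,v,z): return pix2world(P,None,(u+.5)/3.5-.5+260,(v+.5)/3.5-.5+85,z)[:2]
def fr(p,a=1.93,o=(602.1,-142.2)):
    a=np.radians(a);e=p-np.array(o);return np.array([np.cos(a)*e[0]+np.sin(a)*e[1],-np.sin(a)*e[0]+np.cos(a)*e[1]])
T=np.array([fr(q(u,v,80)) for u,v in[(512,227),(647,193),(674,355),(546,394)]]);print(T.round(1).tolist(),T.mean(0))
for i in range(4):
    e=T[(i+1)%4]-T[i];print(np.degrees(np.arctan2(e[1],e[0])).round(1))
print("jaw corners",[fr(q(u,v,51)).round(1) for u,v in[(410,235),(430,352)]])
print("deck corners",[fr(q(u,v,20)).round(1) for u,v in[(8,185),(708,2),(752,358)]], "pin",fr(q(213,475,129)))
```

```text
[[18.5, 19.5], [48.4, 19.3], [48.9, -18.6], [19.0, -20.2]] [ 3.36820990e+01 -1.24653947e-02]
-0.4
-89.2
-177.0
90.7
jaw corners [array([-0.2, 16.9]), array([ -1.5, -13.2])]
deck corners [array([-96.4,  50.6]), array([90. , 49.2]), array([ 89.1, -48.6])] pin [-54.18002712  -0.33774754]
```

```bash
python3 -c "
from cell import *
print(read_state()['clock']);print(finish_job())"
```

```text
13.7833
the job is handed in; nothing more can be done
None
```

The tube is standing upright in the clamp, held between jaw and stop, and the thumbscrew is tightened to its first slip. I then let go and handed the job in at 13.8 s.

- **Loading:** I gripped the bare rectangular tube across its 40 mm side, set it down between jaw and stop, and released it before tightening.
- **Tightening:** I turned the thumbscrew about 105° clockwise in one grip. I stopped with the torque level at about 0.24 N m (single readings were noisy, up to 0.32).
- **Clutch slip:** the pin rose about 1.9 mm by its shift in the wrist picture, and about 2.0 mm by depth after release. That is roughly 0.47 rad of slip, within the 0.2 to 0.8 rad allowed.
- **Tube position:** after release it sits against the stop at clamp x ≈ 33.7 mm, about 0 mm off centre in y. It is square to within about 1°; one edge of the rim read 3° off, which I put down to how finely I could read that corner.
- **Rest of the scene:** the gripper was open and about 60 mm above the knob at hand-in. I moved nothing else, but took no final picture of the whole scene to check the other items.

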